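Make the bench drum sander ready to run

ROBOT

A 6-joint arm with a two-finger parallel gripper is mounted at the origin on the work surface; the furniture and walls round the work are solid. World frame = base frame: x ahead of the robot, y to its left, z up, the work surface at z = 0. Lengths are in m, angles in rad, forces in N, time in s.
With the tool pointing down it reaches from about 0.275 to 0.75 m from the base axis. Payload 10.2 kg.
Tool frame: the origin (TCP) lies midway between the tips of the shut fingers; the grasp point (between the pads) lies 19 mm behind it (env.hold_point_z is the distance from the TCP to the grasp point, in m); z points along the fingers, y is the line along which they close (so a half turn about z gives the same grasp; the last joint's range is limited). The gripper opens to 85 mm and grips with 20 to 120 N. Pads are 22 mm wide; open, the fingers measure 114 mm over their backs; the gripper's body (76 mm by 85 mm) begins 54 mm behind the grasp point. The pads swing forward as they close: fully open they stand 13 mm farther back than shut.
Start: joints at [1.107, 0.313, 1.498, -0, 1.331, -0.223], TCP at [0.125, 0.51, 0.231] pointing down, gripper open.
Joint ranges: [-2.94, 2.94], [-0.97, 2.17], [0.19, 2.56], [-1.23, 4.37], [0.02, 3.11], [-2.88, 2.88]. Speed limits (rad/s): [2.39, 2.39, 3.01, 3.14, 3.14, 3.14].

INTERFACE

Orientations are given as a unit quaternion [x, y, z, w].
In Python, from bench import env, optics, kinematics gives the robot as it stands (env), with the cameras (optics) and the kinematics (kinematics). Calls block until the motion is done:
- env.reach(position, orientation): joint-space move of the TCP to a pose.
- env.movel(position, velocity=0.15, frame=None, guard=None): straight line of the TCP; frame=None keeps the orientation; velocity is the mean speed in m/s. With guard (N) it stops when the force on the tool has changed by that much, and returns True; else False.
- env.set_joints(angles): joint-space move.
- env.release() and env.close_gripper(effort=None): open the fingers fully, or close them until they stop; effort is the grip in N (None keeps the last).
- env.hold(seconds).
- kinematics.ik(position, orientation): joint angles nearest the present ones, or None.
- env.sense(): the state.
- optics.grab_frame(name): name is "scene" or "top" or "wrist"; returns a dict with "frame" (420x560x3 uint8, red, green, blue), "mtx" (3x3 intrinsics, pixels), "k1" (the pictures are not rectified: a ray, as slopes to the right and down, at radius r is drawn at 1 + k1 r^2 times it, then the intrinsics apply), "view" (4x4, takes a point from world to camera coordinates). Camera axes: x right, y down, z forward; pixel columns grow to the right and rows downward; lengths in m; the calibration is good to about 2 mm. A picture is of the moment at which its call begins. There is no depth.
A pose or a line that the arm cannot do raises env.MotionError and nothing moves.
- env.hand_in(): hands the job in; it is judged then, once.
The state is a dict: "clock": time; "joints": joint angles; "qvel": joint speeds; "joint_efforts": joint torques, N m; "position": TCP position; "ee_rot": TCP orientation; "contact_force": force on the tool from outside, world axes, zero at the start; "ft_torque": the same for the moment, N m; "finger_gap": opening from 0.0 (shut) to 1.0 (fully open); "gripper_force": force on a finger pad.
Only numpy, scipy, OpenCV 4.12 (cv2) and the standard library are available. Lean on these libraries where they do the work, as an engineer would, in place of code of your own. Each camera call takes 0.05 s, during which the arm holds its last target. There are 200 camera calls.

TASK

Make the bench drum sander ready for the next job: clear every oak piece off its metal table into the plywood tray beside it, stand the largest of the three sanding drums from the rack in the open chuck with its collar down on the chuck's nose, and turn the chuck sleeve clockwise until the three jaws hold the shank firmly. Swing the height-lock lever clockwise to the locked line, and set the speed dial so that its white pointer stands at the fourth long line clockwise from the dot. Leave the two smaller drums in the rack and do not push the block plane about.

Things in the scene. Friction and masses are not known exactly. Their poses are not given: they have to be found in the camera images.
- sander: drum sander, fixed: low grey housing 150 x 530 mm (long along y) with a flat metal table at z = 45 mm. Origin: centre of its underside, x away from the robot, y to its left. In its frame, mm: chuck axis (0, -85), dial axis (-4, -210), oak pieces at y 30 to 265; control box 118 x 98 mm round the dial, 22 mm above the table. An oak lath 48 mm high lies in front of it, a board 69 mm high behind.
- chuck_nose (a point): centre of the chuck's flat nose rim, 52 mm above the table, on its upright axis. The drum's collar sits on this rim (radius 14 to 21 mm). Inside, three jaws 10.5 mm from the axis when fully open leave a 12 mm shank some 4 mm all round. Round the outside is the knurled sleeve, 58 mm across, 2 to 37 mm below the rim: grip it from above, fingers either side of the drum, pads just below the rim
- chuck_sleeve (a joint): turn of the chuck sleeve, rad: 0 fully open, grows clockwise seen from above, which moves the three jaws inwards together, 4.5 mm per rad. Starts at 0 to 0.2. The jaws meet a 12 mm shank at about 1.0 and hold it firmly when the sleeve is turned on to about 1.2. Takes about 0.25 N m and stays where it is left.
- jaw_0: one of the three steel jaws inside the chuck nose (moves only with the sleeve); nothing needs to be done to it directly
- jaw_1: another of the three jaws
- jaw_2: the third of the three jaws
- lock_tab (a point): middle of the upright tab of the height-lock lever: black, 12 mm thick (across the lever), 26 mm long (along the lever, radially), from 3 to 37 mm above the sander's table; this point lies 25 mm above the table and 83 mm from the chuck axis, round which it swings. The ring and the lever's foot rise to 10 mm above the table.
- lock_ring (a joint): turn of the height-lock ring round the foot of the chuck, rad: 0 with the lever at the dot, grows clockwise seen from above; 1.0 with the lever over the long dark locked line on the table, a stop at 1.06. Starts between 0 and 0.3. About 0.2 N m to turn, stays where it is left.
- lock_mark (a point): middle of the locked line on the table, 84 mm from the chuck axis
- dial_axis (a point): point on the speed dial's upright axis at the height to grip (55 mm above the table). The dial is a black knob 52 mm across with a bar 13 mm thick and 46 mm long across its top, from 34 to 59 mm above the table; a white line on one half of the bar is the pointer, which lies along the bar.
- speed_dial (a joint): turn of the speed dial, rad: 0 with the pointer at the white dot of the scale, grows clockwise seen from above; long white lines stand every 0.9 rad, so the fourth line after the dot is at 3.6. Stop at 5.4. Starts between 1.0 and 2.4. Turns easily (0.04 N m) and stays where it is left.
- dial_pointer (a point): outer end of the pointer on top of the bar, 23 mm from the dial's axis
- fourth_line (a point): middle of the fourth long line after the dot on the scale, 40 mm from the dial's axis, 22 mm above the table
- tray: open plywood tray on the bench at the left end of the sander, fixed: 145 mm (x) by 235 mm (y) outside, walls 6 mm thick, 45 mm high, floor 6 mm thick. Origin at the centre of its underside, axes as the sander's or slightly turned.
- wedge_a: oak wedge 34 mm wide (its x) and 110 mm long (its y), tapering in height from 24 mm at one end to 6 mm at the other; lies on the sander's table with its length across the table (roughly along the world x). Origin at the centre of its underside. May be absent.
- wedge_b: a second oak wedge of the same size and lie. May be absent.
- offcut_b: oak offcut 46 mm wide (its x), 88 mm long (its y), 19 mm high, lying like the wedges. Origin at the centre of its underside. May be absent.
- rack: wooden drum rack on the bench in front of the lath, to the robot's left or right, fixed: 50 mm (x) by 170 mm (y), 40 mm high, three through holes of 15 mm in a row along its y at -56, 0 and 56 mm. Origin at the centre of its underside.
- drum_large: the largest sanding drum, standing upright in the rack in any of its three holes: brown abrasive cylinder 46 mm across, 27 mm tall, on a 3 mm steel collar, with a steel shank 12 mm across reaching 32 mm down from the collar. Origin on its axis at the underside of the collar, z up along the axis; the abrasive runs from 3 to 30 mm above the origin, the nut on top ends at 34 mm.
- drum_medium: the middle-sized sanding drum, standing upright in the rack in any of its three holes: brown abrasive cylinder 34 mm across, 27 mm tall, on a 3 mm steel collar, with a steel shank 12 mm across reaching 32 mm down from the collar. Origin on its axis at the underside of the collar, z up along the axis; the abrasive runs from 3 to 30 mm above the origin, the nut on top ends at 34 mm.
- drum_small: the smallest sanding drum, standing upright in the rack in any of its three holes: brown abrasive cylinder 25 mm across, 27 mm tall, on a 3 mm steel collar, with a steel shank 12 mm across reaching 32 mm down from the collar. Origin on its axis at the underside of the collar, z up along the axis; the abrasive runs from 3 to 30 mm above the origin, the nut on top ends at 34 mm.
- block_plane: block plane, 50 mm by 162 mm (its y), 48 mm high, standing on the bench on the side where the rack is not; to be left alone. Origin at the centre of its underside.

How it is judged:
On the way:
1. the largest drum stands in the chuck and all three jaws grip its shank (horizontal distance between drum_large and chuck_nose below 0.0025 m and z of drum_large in the frame of chuck_nose between -0.003 and 0.003 m and angle between drum_large's own z axis and vertical below 0.06 rad and contact force between each of jaw_0, jaw_1, jaw_2 and drum_large above 3 N), for 0.3 s.
At the end, for the whole second after the job is handed in: oak pieces at rest in the tray, under 40 mm up; largest drum in the chuck: collar within 3 mm of the rim, 2.5 mm of the axis, 0.06 rad of upright, over 3 N from each jaw; lock ring past 0.9 rad; dial within 0.12 rad of the fourth line (3.6); other drums stand in the rack (all of step 1 and x of wedge_a in the frame of tray between -0.066 and 0.066 m and y of wedge_a in the frame of tray between -0.111 and 0.111 m and z of wedge_a in the frame of tray between 0 and 0.04 m and linear speed of each of wedge_a, wedge_b, offcut_b below 0.02 m/s and x of wedge_b in the frame of tray between -0.066 and 0.066 m and y of wedge_b in the frame of tray between -0.111 and 0.111 m and z of wedge_b in the frame of tray between 0 and 0.04 m and x of offcut_b in the frame of tray between -0.066 and 0.066 m and y of offcut_b in the frame of tray between -0.111 and 0.111 m and z of offcut_b in the frame of tray between 0 and 0.04 m and value of joint lock_ring above 0.9 rad and value of joint speed_dial between 3.48 and 3.72 rad and angle between each of drum_medium, drum_small's own z axis and vertical below 0.2 rad and z of drum_medium in the frame of rack between 0.03 and 0.05 m and x of drum_medium in the frame of rack between -0.015 and 0.015 m and y of drum_medium in the frame of rack between -0.075 and 0.075 m and z of drum_small in the frame of rack between 0.03 and 0.05 m and x of drum_small in the frame of rack between -0.015 and 0.015 m and y of drum_small in the frame of rack between -0.075 and 0.075 m); the robot touches nothing.
It fails at once if the block plane is pushed more than 30 mm (distance of block_plane from where it was at the start of the episode above 0.03 m).
Of wedge_a, wedge_b, offcut_b only 2 to 3 are there at a start; the rules pass over those that are not, and their reading is None.
At some moment in a run one of wedge_a, wedge_b, offcut_b may be knocked a few centimetres aside while the robot is not near it.
It also fails if it takes over 192 s, if anything falls off the work surface, if the arm or the gripper's body presses on something with over 40 N, if the wrist force passes 120 N, or if a joint passes its speed limit or range.

## Working session

There is one attempt and no reset: what is moved stays moved. The work goes in short steps, each a Python script; the robot and the scene stay as the last script left them, time stands still between calls to the robot, and variables do not carry over. Pictures are saved under pics/ and viewed, at most 14 in all, crops included, and the job is handed in when it is done.

```bash
ls; mkdir -p pics
cat > h.py <<'E'
import numpy as np, cv2
from bench import env, optics, kinematics
from scipy.spatial.transform import Rotation as R
def grab(n):
    f=optics.grab_frame(n); f['n']=n; return f
def save(f,name): cv2.imwrite('pics/'+name,f['frame'][:,:,::-1])
def ray(f,u,v):
    K=np.array(f['mtx']);T=np.array(f['view'])
    p=cv2.undistortPoints(np.array([[[u,v]]],float),K,np.array([f['k1'],0,0,0,0.]))[0,0]
    d=T[:3,:3].T@np.array([p[0],p[1],1]); return -T[:3,:3].T@T[:3,3],d
def pz(f,u,v,z):
    o,d=ray(f,u,v); return o+d*(z-o[2])/d[2]
def px(f,P):
    T=np.array(f['view']);q=cv2.projectPoints(np.array([P],float),cv2.Rodrigues(T[:3,:3])[0],T[:3,3],np.array(f['mtx']),np.array([f['k1'],0,0,0,0.]))[0]
    return q[0,0]
def down(a):  # tool down, closing line (tool y) at world angle a
    y=np.array([np.cos(a),np.sin(a),0]);z=np.array([0,0,-1.]);x=np.cross(y,z)
    return R.from_matrix(np.c_[x,y,z]).as_quat()
E
python3 - <<'E'
from h import *
for n in('scene','top'):
    f=grab(n);save(f,n+'0.png');print(n,f['mtx'],f['k1'],np.array(f['view']).round(3).tolist())
print(env.sense(),env.hold_point_z)
E
```

```text
bench.py
pics
scene [[397.0421598    0.         279.93005871]
 [  0.         397.0421598  205.14181334]
 [  0.           0.           1.        ]] -0.09415872083445061 [[0.501, -0.865, -0.005, -0.266], [-0.622, -0.356, -0.698, 0.341], [0.602, 0.353, -0.716, 1.026], [0.0, 0.0, 0.0, 1.0]]
top [[490.9795522    0.         280.76419364]
 [  0.         490.9795522  217.79106013]
 [  0.           0.           1.        ]] -0.03037594058532981 [[-0.015, -1.0, -0.002, -0.028], [-0.997, 0.015, -0.082, 0.467], [0.082, 0.001, -0.997, 1.217], [0.0, 0.0, 0.0, 1.0]]
{'clock': 0.1, 'joints': array([ 1.10659294e+00,  3.13396652e-01,  1.49835567e+00, -5.86023632e-07,
        1.33100602e+00, -2.23414908e-01]), 'qvel': array([-0.0012017 , -0.00181549, -0.00240382, -0.00145389,  0.00243719,
       -0.00066341]), 'joint_efforts': array([ 2.55412764e-03, -4.12903154e+01, -2.60146129e+01, -1.13709473e-04,
        2.91497730e-03, -3.47468657e-06]), 'position': array([0.12511024, 0.50963888, 0.23079302]), 'ee_rot': array([ 1.20103514e-01,  9.92761203e-01, -5.48833299e-04, -1.96195667e-04]), 'contact_force': array([-1.19224812,  0.92786956, -0.12664499]), 'ft_torque': array([-0.01590649,  0.01148222,  0.00125482]), 'gripper_force': 0.0, 'finger_gap': 0.9975659198512007} 0.0187
```

View pics/top0.png

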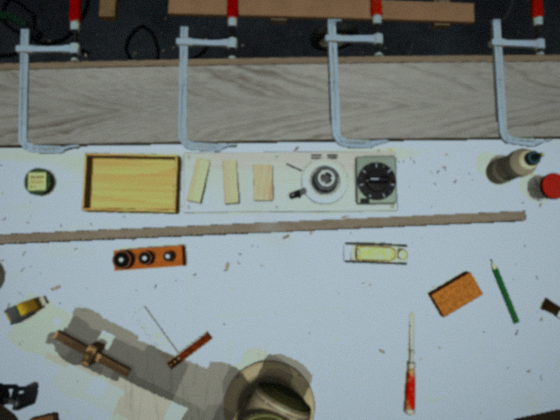

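View pics/scene0.png

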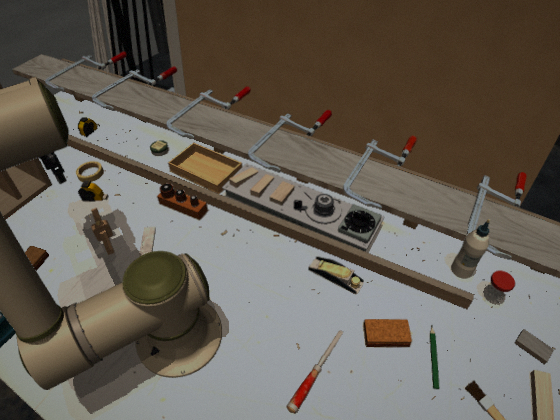

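The top view shows the tray at (131,184), three oak pieces at (199,181), (231,182) and (263,182), the chuck at (324,180), the dial at (376,181), the rack at (150,257) with the largest drum probably at its left (123,259), and the plane at (376,253). I'll enlarge this area.

Run:
```python
from h import *
f=grab('top');im=f['frame'][:,:,::-1]
cv2.imwrite('pics/a.png',cv2.resize(im[145:275,80:280],None,fx=4,fy=4,interpolation=2))
cv2.imwrite('pics/b.png',cv2.resize(im[140:225,275:410],None,fx=5.9,fy=5.9,interpolation=2))
for n,u,v,z in [('trayTL',83,154,.045),('trayTR',180,156,.045),('trayBR',179,213,.045),('trayBL',83,211,.045),('chuck',324,179,.097),('dial',376,181,.1),('rackTL',113,249,.04),('rackBR',186,266,.04),('p1',199,181,.06),('p2',231,182,.06),('p3',263,182,.06),('sanderBL',184,212,.045),('sanderBR',397,209,.045),('clamp1',183,150,.1),('clamp2',345,150,.1),('lathTop',280,225,.048)]: print(n,pz(f,u,v,z).round(3))
```

```text
trayTL [0.632 0.458 0.045]
trayTR [0.623 0.214 0.045]
trayBR [0.48  0.216 0.045]
trayBL [0.489 0.455 0.045]
chuck [ 0.551 -0.139  0.097]
dial [ 0.544 -0.262  0.1  ]
rackTL [0.394 0.381 0.04 ]
rackBR [0.349 0.199 0.04 ]
p1 [0.557 0.164 0.06 ]
p2 [0.553 0.085 0.06 ]
p3 [0.552 0.007 0.06 ]
sanderBL [0.482 0.203 0.045]
sanderBR [ 0.482 -0.323  0.045]
clamp1 [0.626 0.195 0.1  ]
clamp2 [ 0.619 -0.191  0.1  ]
lathTop [ 0.446 -0.033  0.048]
```

View pics/a.png

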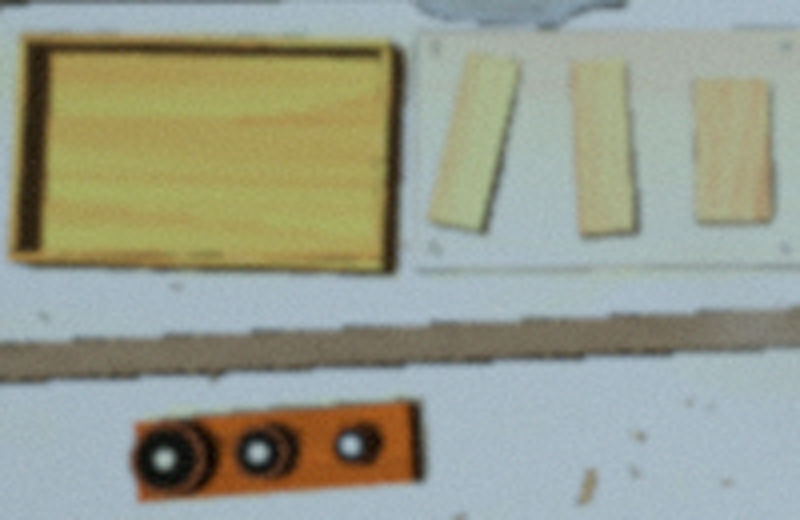

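View pics/b.png

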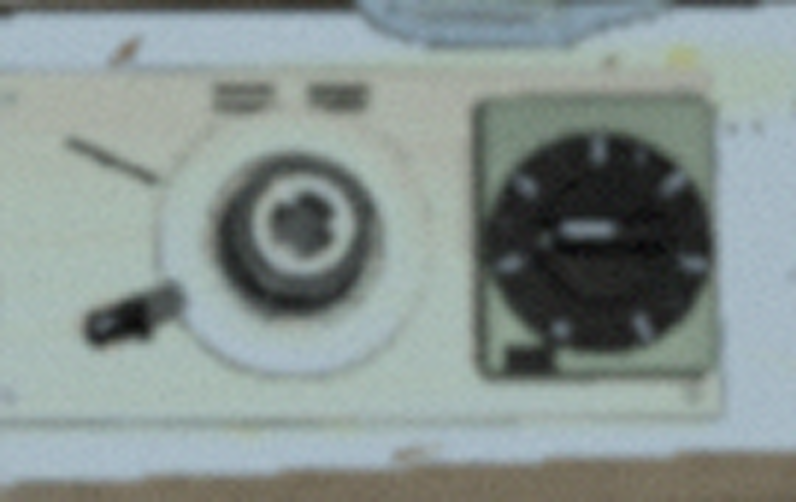

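Reading the dial: the dot is at crop (560,330), and clockwise from it the fourth line is at (675,182). The pointer is at about 1.3 rad. The lever is at lower left (110,320) and the locked line at (110,160). The largest drum is in the leftmost hole. Next I'll take closer wrist views.

Run:
```python
from h import *
env.movel([.125,.51,.33])
ims=[]
import pickle
D={}
for k,p in dict(rack=[.34,.33,.33],chuck=[.50,-.2,.36]).items():
    env.reach(p,down(np.pi/2)); f=grab('wrist'); D[k]=f; print(k,f['mtx'][0],f['k1'],np.array(f['view']).round(3).tolist()); ims.append(f['frame'][:,:,::-1])
D['top']=grab('top');D['scene']=grab('scene')
pickle.dump(D,open('D.pkl','wb'))
for k,i in zip(D,ims): cv2.imwrite(f'pics/w_{k}.png',i)
```

```text
rack [294.64011432   0.         283.63575034] -0.044360761650566134 [[-0.0, 1.0, 0.0, -0.33], [0.949, 0.0, 0.315, -0.395], [0.315, 0.0, -0.949, 0.365], [0.0, 0.0, 0.0, 1.0]]
chuck [294.64011432   0.         283.63575034] -0.044360761650566134 [[-0.001, 1.0, 0.0, 0.2], [0.949, 0.001, 0.315, -0.557], [0.315, 0.001, -0.949, 0.343], [0.0, 0.0, 0.0, 1.0]]
```

View pics/w_rack.png

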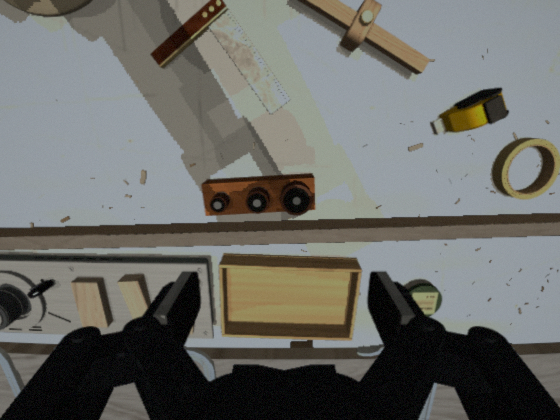

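View pics/w_chuck.png

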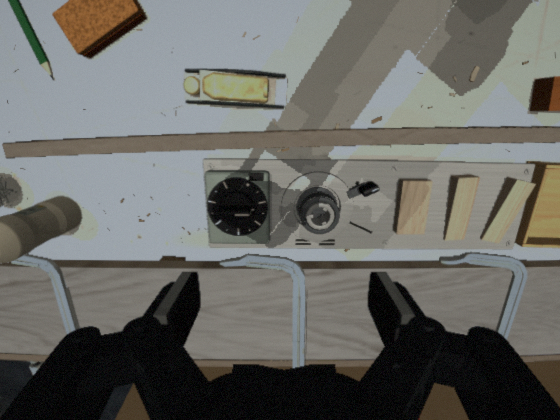

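Wrist views are consistent with the top view: large drum nut at (297,200), chuck at (320,209), dial at (238,205), lever tab at (368,188). Next I'll hover lower over each for precise measurements.

Run:
```python
from h import *
import pickle
D=pickle.load(open('D.pkl','rb'))
f=D['rack'];d=pz(f,297,200,.074);f=D['chuck'];c=pz(f,320,209,.097);di=pz(f,238,203,.104);print(d,c,di)
W={}
tiles=[]
for k,p in dict(dial=[*di[:2],.25],chuck=[*c[:2],.22],lever=[c[0],c[1]+.05,.22],drum=[*d[:2],.2]).items():
    env.reach([p[0],p[1],.3],down(np.pi/2));env.movel(p); f=grab('wrist'); W[k]=f
    t={'dial':di,'chuck':c,'lever':c+[0,.05,-.03],'drum':d}[k]
    u,v=px(f,t).round().astype(int); w,h=(100,75)
    u0,v0=max(u-w,0),max(v-h,0); cr=f['frame'][v0:v0+150,u0:u0+200,::-1]; print(k,u0,v0)
    tiles.append(cv2.resize(cr,(400,300),interpolation=2))
    env.movel([p[0],p[1],.3])
pickle.dump(W,open('W.pkl','wb'))
cv2.imwrite('pics/tiles.png',np.vstack([np.hstack(tiles[:2]),np.hstack(tiles[2:])]))
print(env.sense()['clock'])
```

```text
[0.36885845 0.34862179 0.074     ] [ 0.54510946 -0.14739193  0.097     ] [ 0.53427217 -0.26370444  0.104     ]
dial 184 125
chuck 185 132
lever 185 123
drum 184 130
12.85
```

View pics/tiles.png

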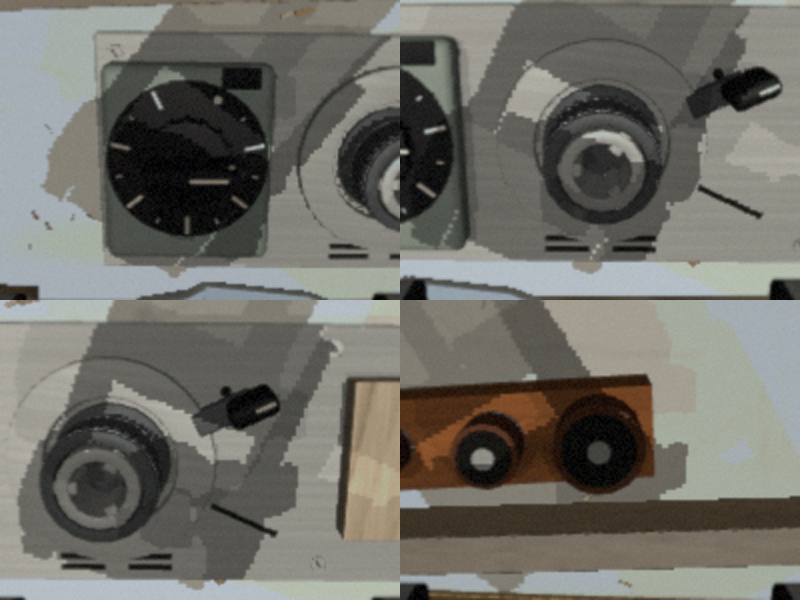

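Run:
```python
from h import *
import pickle
W=pickle.load(open('W.pkl','rb'))
off=dict(dial=(184,125),chuck=(185,132),lever=(185,123),drum=(184,130))
def P(k,x,y,z): return pz(W[k],off[k][0]+x/2,off[k][1]+y/2,z)
dc=P('dial',187,158,.067);print('dialc',dc)
ang=lambda v:np.degrees(np.arctan2(v[1],v[0]))
for n,x,y in[('dot',218,100),('1',255,149),('2',236,202),('3',187,226),('4',135,201),('5',118,148),('6',157,101)]:
    v=P('dial',x,y,.067)-dc;print(n,v[:2].round(4),ang(v).round(1))
a,b=P('dial',190,182,.104),P('dial',228,182,.104);print('ptr',a,b,ang(b-a), ang(b-dc))
c1=P('chuck',200,170,.097);c2=P('lever',97,187,.097);print('chuck',c1,c2)
for k in('chuck','lever'):
    s={'chuck':((700-400,187),(362,217),(755-400,85)),'lever':((211,205),(276,234),(255,102))}[k]
    m1,m2,t=P(k,*s[0],.045),P(k,*s[1],.045),P(k,*s[2],.082)
    c=(c1+c2)/2
    m=(m1+m2)/2
    print('mark',m,'ang',ang(m-c),np.hypot(*(m-c)[:2]),'tab',t,ang(t-c),np.hypot(*(t-c)[:2]))
print('drum',P('drum',198,153,.074),'med',P('drum',83,160,.074),'lath',P('drum',200,238,.048),P('drum',200,272,.048))
print('rackend',P('drum',250,85,.04),P('drum',254,172,.04))
f=pickle.load(open('D.pkl','rb'))['top']
print('top chuck',pz(f,275+301/5.9,140+222/5.9,.097),'drum',pz(f,80+163/4,145+458/4,.074),'dial',pz(f,275+600/5.9,140+240/5.9,.067))
```

```text
dialc [ 0.54972633 -0.27134234  0.067     ]
dot [-0.0337  0.0175] 152.6
1 [-0.0054  0.039 ] 97.9
2 [0.027  0.0288] 46.8
3 [ 0.0424 -0.0003] -0.3
4 [ 0.0264 -0.0309] -49.4
5 [-0.0059 -0.0395] -98.5
6 [-0.0331 -0.0166] -153.4
ptr [ 0.55186676 -0.26902142  0.104     ] [ 0.55184673 -0.24935988  0.104     ] 90.05837209705463 84.49035575438037
chuck [ 0.55544555 -0.14743171  0.097     ] [ 0.55494905 -0.14625646  0.097     ]
mark [ 0.59281711 -0.07103272  0.045     ] ang 63.60805048452969 0.08463222215633506 tab [ 0.51745857 -0.07291168  0.082     ] 117.04199758675308 0.08300730556847556
mark [ 0.59244068 -0.07173098  0.045     ] ang 63.62637710206209 0.08383941717929297 tab [ 0.51707925 -0.07093419  0.082     ] 116.6634518761357 0.0849429025563284
drum [0.36998251 0.34762331 0.074     ] med [0.37342297 0.2927143  0.074     ] lath [0.42631619 0.34862769 0.048     ] [0.44716593 0.34862913 0.048     ]
rackend [0.34356598 0.37444174 0.04      ] [0.39092258 0.37785702 0.04      ]
top chuck [ 0.55405157 -0.14432817  0.097     ] drum [0.3675344  0.34985384 0.074     ] dial [ 0.54959105 -0.27050158  0.067     ]
```

Measurements check out: chuck-to-dial spacing is 124.5 mm (125 given), lock mark radius 84 mm, tab radius 83–85 mm. The lever is at about 0.07 rad and the dial at about 1.12 rad. Now I'll find and clear the oak pieces.

```bash
cat >> h.py <<'E'
def oak(n='wrist',save_as=None):
    """oak pieces on the table: list of (centre xy, length angle, size) by colour mask"""
    f=grab(n); hsv=cv2.cvtColor(f['frame'],cv2.COLOR_RGB2HSV); fl=f['frame'].astype(int)
    m=((fl[:,:,0]-fl[:,:,2]>28)&(hsv[:,:,0]<35)).astype(np.uint8)
    m=cv2.morphologyEx(m,cv2.MORPH_OPEN,np.ones((3,3)))
    # keep the table only
    q=np.array([px(f,[x,y,.055]) for x,y in[(.475,.205),(.475,-.07),(.63,-.07),(.63,.205)]]).astype(np.int32)
    t=np.zeros_like(m);cv2.fillPoly(t,[q],1);m&=t
    m=cv2.morphologyEx(m,cv2.MORPH_CLOSE,np.ones((5,5)))
    out=[]
    for c in cv2.findContours(m,cv2.RETR_EXTERNAL,cv2.CHAIN_APPROX_NONE)[0]:
        if cv2.contourArea(c)<250: continue
        w=np.array([pz(f,*p[0],.06)[:2] for p in c],np.float32)
        (cx,cy),_,_=cv2.minAreaRect(w*1000); b=cv2.boxPoints(cv2.minAreaRect(w*1000))
        e=[b[1]-b[0],b[2]-b[1]]; L=max(e,key=np.linalg.norm); S=min(e,key=np.linalg.norm)
        out.append((cx/1000,cy/1000,np.degrees(np.arctan2(L[1],L[0]))%180,np.linalg.norm(L),np.linalg.norm(S)))
    if save_as: cv2.imwrite('pics/'+save_as,np.hstack([f['frame'][:,:,::-1]]));cv2.imwrite('pics/m'+save_as,m*255)
    return sorted(out,key=lambda o:-o[1])
E
python3 - <<'E'
from h import *
env.reach([.53,.085,.33],down(np.pi/2))
for n in('wrist','top'):
    for o in oak(n,f'oak_{n}.png'): print(n,np.round(o,3))
E
```

```text
wrist [5.61000e-01 1.64000e-01 1.66035e+02 1.06406e+02 3.39630e+01]
wrist [ 0.54   0.083  4.124 72.257 31.781]
wrist [5.2900e-01 1.7000e-02 1.7759e+02 3.7343e+01 1.9943e+01]
top [5.17000e-01 1.67000e-01 1.79105e+02 8.37310e+01 7.62150e+01]
top [ 0.61   0.162 90.146 86.451 42.38 ]
top [5.52000e-01 7.00000e-03 1.79389e+02 8.41010e+01 4.40650e+01]
```

```bash
sed -i "s/m=((fl\[:,:,0\].*/m=(((fl[:,:,0]-fl[:,:,2])*1.0\/(fl.sum(2)+1)>OT)\&(fl.sum(2)>90)).astype(np.uint8)/; s/^def oak/OT=.10\ndef oak/" h.py
python3 - <<'E'
from h import *
import h
for t in(.07,.09,.12):
  h.OT=t
  for n in('wrist','top'):
    for o in oak(n,f'oak_{n}.png' if t==.09 else None): print(t,n,np.round(o,3).tolist())
E
python3 -c "
import cv2,numpy as np
a=cv2.imread('pics/oak_wrist.png');b=cv2.imread('pics/moak_wrist.png')
cv2.imwrite('pics/ow.png',cv2.resize(np.vstack([a[120:270],b[120:270]]),None,fx=1.4,fy=1.4))"
```

```text
0.07 wrist [0.56, 0.163, 167.973, 106.808, 37.693]
0.07 wrist [0.555, 0.085, 3.636, 107.449, 34.053]
0.07 wrist [0.553, 0.005, 179.957, 88.675, 47.741]
0.07 top [0.51, 0.167, 89.105, 76.174, 68.883]
0.07 top [0.6, 0.164, 90.142, 83.983, 61.878]
0.07 top [0.554, 0.081, 178.275, 151.249, 29.022]
0.07 top [0.552, 0.007, 179.209, 84.159, 44.222]
0.09 wrist [0.526, 0.171, 78.302, 37.035, 35.251]
0.09 wrist [0.588, 0.156, 167.247, 48.995, 34.674]
0.09 wrist [0.555, 0.085, 3.057, 105.931, 32.926]
0.09 wrist [0.553, 0.006, 0.048, 87.315, 46.561]
0.09 top [0.507, 0.167, 89.105, 76.031, 63.94]
0.09 top [0.6, 0.165, 90.143, 81.516, 61.878]
0.09 top [0.552, 0.008, 179.219, 84.149, 41.758]
```

View pics/ow.png

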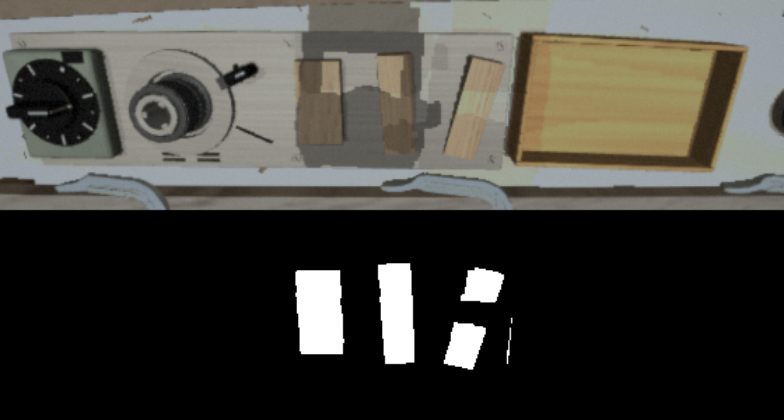

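With the lower threshold, the wrist view gives pieces of 107x38, 107x34 and 89x48 mm, which match the given sizes, at y .163, .085 and .005. I'll pick each one, looking again before every grasp.

```bash
sed -i 's/^OT=.*/OT=.07/' h.py
cat > pick.py <<'E'
from h import *
T=np.array([.556,.336]);ta=np.radians(87.8);ty=np.array([np.cos(ta),np.sin(ta)])
slots=[(.045,.020),(-.050,.020),(-.002,.052)]
for i,(s,zr) in enumerate(slots):
    env.reach([.53,.085,.33],down(np.pi/2))
    L=oak(); print([np.round(o,3).tolist() for o in L])
    if not L: break
    o=L[0]; assert abs(o[3]-98)<18 and abs(o[4]-40)<11,'size'
    an=o[2]+90 if o[2]<90 else o[2]-90; a=np.radians(an)
    n=np.array([np.cos(a),np.sin(a)]); c=np.array(o[:2])+n*(.007 if len(L)>1 else 0)
    env.reach([*c,.15],down(a)); hit=env.movel([*c,.048],.1,guard=12)
    print('guard',hit,env.sense()['position'][2])
    if hit: env.movel([*c,.15]);break
    env.close_gripper(50); print('gap',env.sense()['finger_gap'],env.sense()['gripper_force'])
    env.movel([*c,.15],.15)
    if env.sense()['finger_gap']<.25: print('missed');break
    p=T+ty*s
    env.reach([*p,.15],down(ta)); hit=env.movel([*p,zr],.12,guard=15); print('place',hit,env.sense()['position'])
    env.release(); env.movel([*p,.17],.25)
env.reach([.53,.2,.33],down(np.pi/2)); f=grab('wrist');save(f,'tray.png');print(env.sense()['clock'])
E
python3 pick.py
```

```text
[[0.56, 0.163, 167.906, 107.069, 38.181], [0.555, 0.085, 3.626, 107.382, 33.962], [0.553, 0.005, 0.017, 88.674, 47.762]]
guard False 0.04866266241499495
gap 0.3797945469967909 50.91426635161042
place False [0.55819468 0.38118314 0.02095403]
[[0.555, 0.085, 3.596, 107.154, 34.167], [0.553, 0.005, 0.061, 89.975, 47.742]]
guard False 0.04866101947807808
gap 0.37946344621880274 51.0002601519227
place False [0.55452947 0.28617166 0.02081374]
[[0.553, 0.005, 0.047, 88.486, 47.602]]
guard False 0.04862385840299737
gap 0.5244449079749598 52.01076149940491
place False [0.55645153 0.33412372 0.05295238]
38.0083
```

View pics/tray.png

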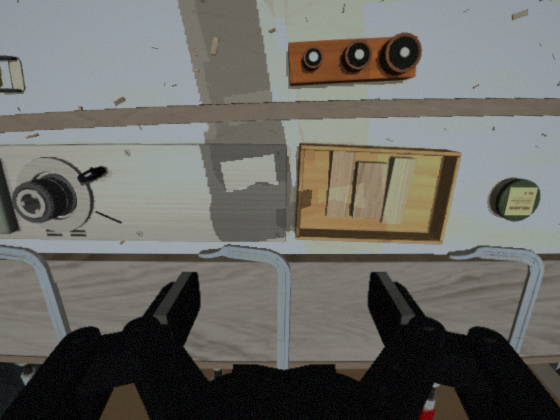

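All three pieces lie side by side in the tray (columns 328–413), and the table is empty. Next is the lever, then the drum.

```bash
cat > lev.py <<'E'
from h import *
C=np.array([.5552,-.1467]);r=.083
def at(th): t=np.radians(th); return C+r*np.array([np.cos(t),np.sin(t)])
th=116.8
env.reach([*at(th),.15],down(np.radians(th-90)))
hit=env.movel([*at(th),.060],.08,guard=12); print('hit',hit)
if not hit:
    env.close_gripper(30); print('gap',env.sense()['finger_gap'])
    for t in np.arange(th-6,62.0,-6).tolist()+[62.3]:
        env.movel([*at(t),.060],.04,frame=down(np.radians(t-90)))
    s=env.sense();print(s['contact_force'],s['ft_torque'])
    env.release()
env.movel([*at(62.3),.2],.15)
print(env.sense()['clock'])
E
python3 lev.py
cat > drum.py <<'E'
from h import *
a=np.radians(45)
env.reach([.3695,.348,.2],down(a))
hit=env.movel([.3695,.348,.046],.08,guard=10);print('hit',hit)
if hit: env.movel([.3695,.348,.2]);raise SystemExit
env.close_gripper(50);s=env.sense();print('gap',s['finger_gap'],s['contact_force'])
env.movel([.3695,.348,.2],.08)
print('gap',env.sense()['finger_gap'])
env.reach([.45,.10,.26],down(a));env.reach([.5552,-.1467,.26],down(a))
save(grab('scene'),'held.png');f=grab('wrist');save(f,'heldw.png')
a=cv2.imread('pics/heldw.png')[60:400,80:480]
b=cv2.resize(cv2.imread('pics/held.png')[120:260,220:400],None,fx=2.2,fy=2.43)[:340]
cv2.imwrite('pics/held2.png',np.hstack([a,b]));print(b.shape)
E
python3 drum.py
```

```text
hit False
gap 0.12715368388178944
[-0.17900742  5.37108899  5.60079389] [ 0.76072376  0.01858628 -0.15323834]
46.525
hit False
gap 0.5228205060295553 [-1.19038017 -0.74891929  5.55764894]
gap 0.5219060158404195
(340, 396, 3)
```

View pics/held2.png

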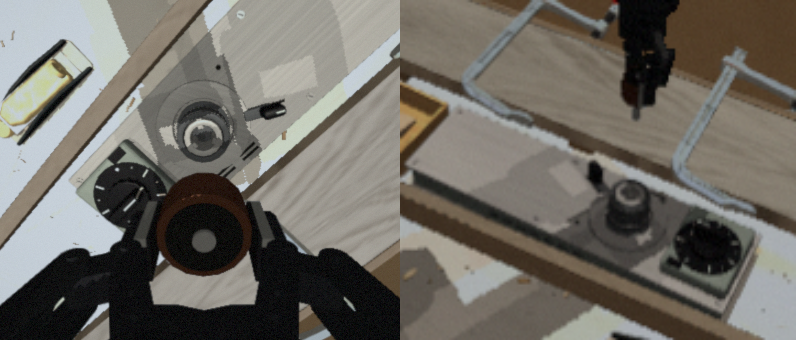

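Left: the drum is held level between the pads, nut at frame (284,301), and the lever now lies over the locked line. Right: the shank hangs above the chuck. I'll check the in-hand offset, then insert.

```bash
cat > ins.py <<'E'
from h import *
f=grab('wrist');p=env.sense()['position'];print('pos',p)
P=pz(f,284,301,p[2]+.028);off=(P-p)[:2];print('drum offset from TCP',off)
# chuck rim seen in this view: frame (80+203, 60+134)
print('rim',pz(f,283,193,.097))
off=off if np.hypot(*off)<.005 else 0*off
C=np.array([.5552,-.1467])-off
env.movel([*C,.16]); hit=env.movel([*C,.1045],.03,guard=12)
s=env.sense();print('hit',hit,s['position'],s['contact_force'])
E
python3 ins.py
```

```text
pos [ 0.55524147 -0.14520571  0.26041013]
drum offset from TCP [-0.00050776  0.0015685 ]
rim [ 0.55268517 -0.14258063  0.097     ]
hit False [ 0.55576335 -0.14830594  0.1046467 ] [-0.65507117 -0.20012892 -0.40394365]
```

```bash
cat > rel.py <<'E'
from h import *
p=env.sense()['position']
hit=env.movel([p[0],p[1],.102],.02,guard=6);s=env.sense();print(hit,s['position'],s['contact_force'])
env.release();env.movel([p[0],p[1],.26],.1)
env.reach([.5552,-.1467,.26],down(np.pi/2))
f=grab('wrist');save(f,'st.png');g=grab('scene');print(px(f,[.5552,-.1467,.131]),px(g,[.5552,-.1467,.131]),env.sense()['clock'])
u,v=px(f,[.5552,-.1467,.131]).astype(int)
A=cv2.resize(f['frame'][v-70:v+70,u-90:u+90,::-1],None,fx=2.1,fy=2.1)
u,v=px(g,[.5552,-.1467,.11]).astype(int)
B=cv2.resize(g['frame'][v-35:v+35,u-45:u+45,::-1],None,fx=4.2,fy=4.2)
cv2.imwrite('pics/st2.png',np.hstack([A,B]))
E
python3 rel.py
```

```text
True [ 0.55603768 -0.14843682  0.10340107] [-1.41499486 -0.22181907  4.76578721]
[284.21999493 205.52411581] [325.11792891 191.04556654] 61.2167
```

View pics/st2.png

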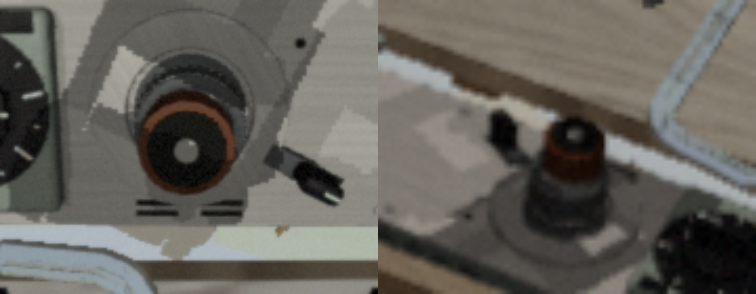

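The drum stands upright on the nose: its nut is at frame (283,207), against (284,206) predicted. Now I'll turn the sleeve.

```bash
cat > slv.py <<'E'
from h import *
C=[.5552,-.1467];a0=130
env.reach([*C,.2],down(np.radians(a0)))
hit=env.movel([*C,.066],.06,guard=10);print('hit',hit,env.sense()['position'])
if hit: env.movel([*C,.2]);raise SystemExit
env.close_gripper(110);s=env.sense();print('gap',s['finger_gap'],s['gripper_force'],s['ft_torque'])
d=0
while d<1.5:
    d+=.1; env.movel([*C,.066],.02,frame=down(np.radians(a0)-d)) if 0 else env.reach([*C,.066],down(np.radians(a0)-d))
    s=env.sense();print(round(d,2),s['ft_torque'].round(2),s['contact_force'].round(1),s['joint_efforts'][5].round(2))
    if d>1.15 and abs(s['ft_torque'][2])>1.0: break
    if abs(s['ft_torque'][2])>2: break
E
python3 slv.py
```

```text
hit False [ 0.55528828 -0.14672501  0.06619535]
gap 0.6502487295301063 116.54310844838619 [0.6637373  0.97246157 0.10115793]
0.1 [ 0.68  0.98 -0.21] [-4.7  2.4 10.6] -0.03
0.2 [ 0.69  0.98 -0.27] [-5.7  3.4  9.6] -0.03
0.3 [ 0.74  0.92 -0.23] [-6.5  3.  10.6] -0.03
0.4 [ 0.75  0.91 -0.24] [-5.3  2.1 10.8] -0.03
0.5 [ 0.76  0.89 -0.3 ] [-5.7  4.2  9.9] -0.03
0.6 [ 0.77  0.87 -0.22] [-6.7  4.2 11. ] -0.03
0.7 [ 0.86  0.95 -0.28] [-6.1  4.  11.1] -0.03
0.8 [ 0.85  0.85 -0.27] [-5.4  4.3 11.3] -0.03
0.9 [ 0.88  0.85 -0.13] [-6.1  4.9  9.7] 0.07
1.0 [0.92 0.7  0.05] [-5.9  4.2 10.5] 0.32
1.1 [1.01 0.72 0.35] [-4.9  4.  10. ] 0.6
1.2 [0.98 0.66 0.66] [-5.4  4.8 10.5] 0.89
1.3 [1.04 0.6  1.03] [-5.8  4.8 10.7] 1.2
```

Torque rises from about 0.85 rad on, and ends at 1.0 N m beyond free friction, so the jaws are firm. I'll release and check the clamp height before the dial stroke.

Run:
```python
from h import *
import pickle
env.release();env.movel([.5552,-.1467,.3],.15)
D=pickle.load(open('D.pkl','rb'))
def tri(*o):
    A=np.zeros((3,3));b=np.zeros(3);
    for k,u,v in o:
        c,d=ray(D[k],u,v);d=d/np.linalg.norm(d);M=np.eye(3)-np.outer(d,d);A+=M;b+=M@c
    return np.linalg.solve(A,b)
print('tip',tri(('top',383,148),('chuck',222,262)),'bend',tri(('top',340,150),('chuck',303,265)))
print('jaw far end (T) if z .1/.25',pz(D['top'],330,37,.1),pz(D['top'],330,37,.25))
print(tri(('top',330,37),('scene',367,143)),tri(('top',383,148),('scene',383,204)))
```

```text
tip [ 0.6184526  -0.28312724  0.11922544] bend [ 0.6096173  -0.17336717  0.14488646]
jaw far end (T) if z .1/.25 [ 0.89968845 -0.16210989  0.1       ] [ 0.83007219 -0.14572873  0.25      ]
[ 0.89943117 -0.15944918  0.09604053] [ 0.63472874 -0.29959531  0.07828798]
```

```bash
cat > dial.py <<'E'
from h import *
C=[.5515,-.2713]
env.reach([*C,.2],down(0.0));hit=env.movel([*C,.084],.06,guard=8);print('hit',hit,env.sense()['position'])
if hit: env.movel([*C,.2]);raise SystemExit
env.close_gripper(25);s=env.sense();print('gap',s['finger_gap'],s['contact_force'])
tot=np.radians(142.2)
for k in range(1,9):
    env.reach([*C,.084],down(-tot*k/8))
s=env.sense();print(s['ft_torque'],s['contact_force'],s['joints'][5])
env.release();env.movel([*C,.26],.15)
env.reach([.548,-.2,.26],down(np.pi/2));f=grab('wrist');save(f,'fin.png')
cv2.imwrite('pics/fin2.png',cv2.resize(f['frame'][100:300,140:420,::-1],None,fx=2.8,fy=2.8));print(env.sense()['clock'])
E
python3 dial.py
```

```text
hit False [ 0.55160955 -0.27137636  0.08426142]
gap 0.14784213496359253 [-8.45921291  0.4075655   5.68574212]
[ 0.21445002  1.54638098 -0.03983546] [-8.81126194  1.85360089  6.81112541] 1.834755704257268
82.1833
```

View pics/fin2.png

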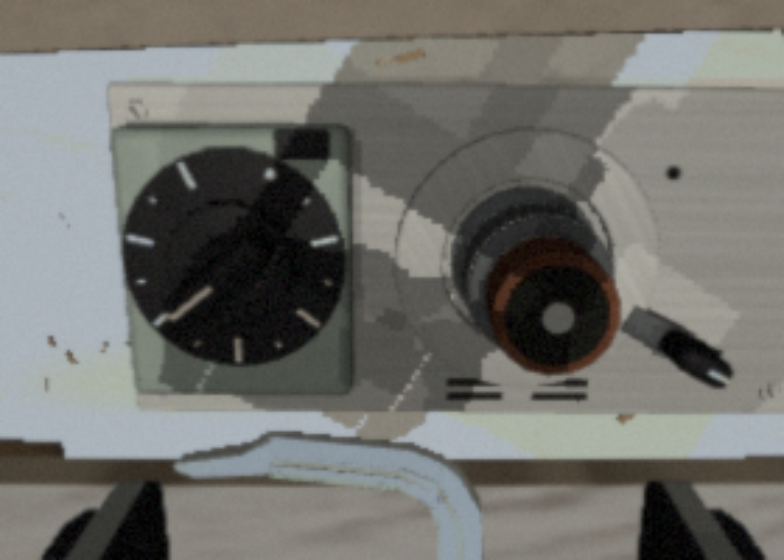

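The pointer (210,290)–(170,318) stands close to the fourth line (160,320). I'll measure it.

Run:
```python
from h import *
env.reach([.55,-.2715,.25],down(np.pi/2));env.hold(.3)
f=grab('wrist')
u0,v0=px(f,[.5515,-.2715,.09]).astype(int)
cv2.imwrite('pics/d.png',cv2.resize(f['frame'][v0-60:v0+60,u0-70:u0+70,::-1],None,fx=5,fy=5,interpolation=2));print(u0,v0)
import pickle;pickle.dump(f,open('d.pkl','wb'))
# bright, thin white marks: pointer and lines as components
g=cv2.cvtColor(f['frame'],cv2.COLOR_RGB2GRAY)
m=(g>85).astype(np.uint8);n,l,s,c=cv2.connectedComponentsWithStats(m)
for i in range(1,n):
    if 3<=s[i,4]<80 and np.hypot(*(c[i]-[u0,v0]))<60:
        y,x=np.where(l==i);p=np.array([pz(f,a,b,.067)[:2] for a,b in zip(x,y)]);p2=np.array([pz(f,a,b,.104)[:2] for a,b in zip(x,y)])
        w,V=np.linalg.eigh(np.cov(p2.T)+1e-12*np.eye(2));print(s[i,4],'px',c[i].round(1),'z067',p.mean(0).round(4),'z104',p2.mean(0).round(4),'axis',np.degrees(np.arctan2(V[1,1],V[0,1])).round(1))
```

```text
283 198
14 px [298.2 148.5] z067 [ 0.5021 -0.2557] z104 [ 0.4985 -0.2575] axis 51.6
27 px [268.4 161.3] z067 [ 0.516  -0.2881] z104 [ 0.5108 -0.2862] axis -154.4
10 px [299.2 161. ] z067 [ 0.5156 -0.2544] z104 [ 0.5104 -0.2563] axis 88.8
20 px [249.2 184.8] z067 [ 0.5423 -0.3101] z104 [ 0.5341 -0.3057] axis 79.3
12 px [318.  185.5] z067 [ 0.5429 -0.2328] z104 [ 0.5347 -0.2372] axis 98.8
4 px [328.  194.2] z067 [ 0.5531 -0.221 ] z104 [ 0.5437 -0.2268] axis 88.4
3 px [318. 201.] z067 [ 0.561  -0.2321] z104 [ 0.5507 -0.2366] axis 90.1
31 px [273.7 208.5] z067 [ 0.5701 -0.2828] z104 [ 0.5588 -0.2815] axis 127.8
15 px [256.5 213.4] z067 [ 0.576  -0.3028] z104 [ 0.564  -0.2992] axis 128.9
12 px [309.8 213.8] z067 [ 0.5764 -0.2411] z104 [ 0.5643 -0.2446] axis 51.6
5 px [283. 227.] z067 [ 0.5928 -0.2721] z104 [ 0.5789 -0.272 ] axis -180.0
20 px [296.4 235. ] z067 [ 0.603  -0.2562] z104 [ 0.5879 -0.2579] axis 141.7
```

View pics/d.png

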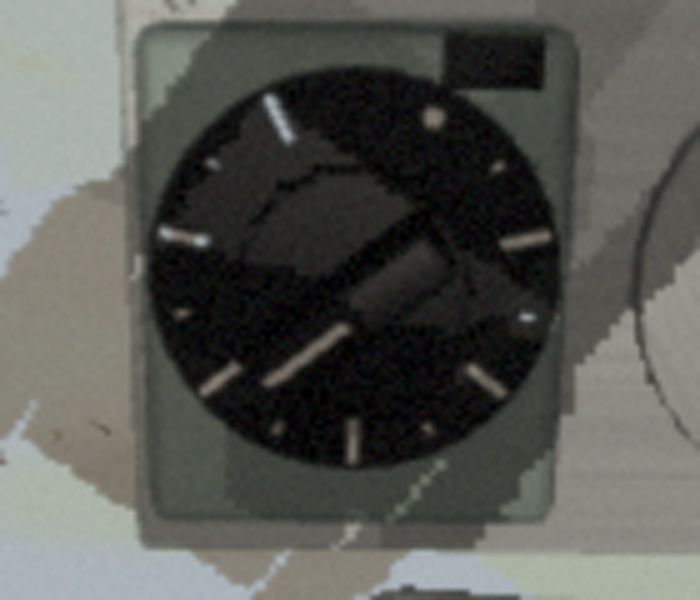

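The pointer axis is at -52.2° and the fourth line at about -51.5°, so the error is under 0.03 rad. One last overall check before handing in.

Run:
```python
from h import *
env.reach([.35,0,.35],down(np.pi/2))
f=grab('top');cv2.imwrite('pics/last.png',cv2.resize(f['frame'][140:290,75:415,::-1],None,fx=2.35,fy=2.35,interpolation=2));print(env.sense()['clock'])
```

```text
84.3
```

View pics/last.png

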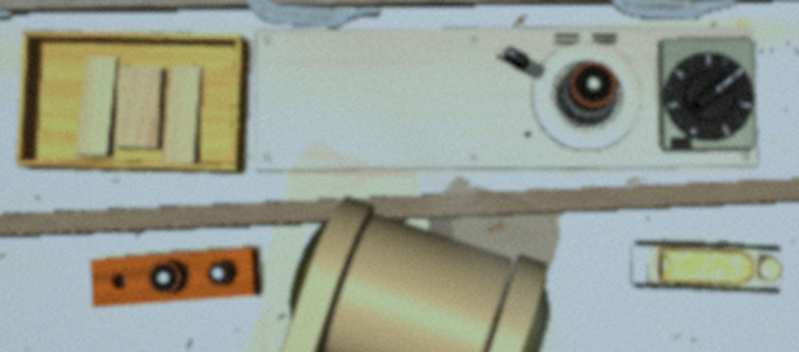

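Everything is in place: three pieces in the tray (80–200, 60–160), the drum in the chuck, the lever on the line, the dial at the fourth line, and two drums in the rack. The plane hasn't moved.

```bash
python3 -c "
from bench import env, optics, kinematics
print(env.hand_in())"
```

```text
the job is handed in; nothing more can be done
None
```

I finished every step and handed the job in at about 84 s; it returned no verdict: three oak pieces in the tray, the largest drum gripped in the chuck, the lever on the locked line, the dial at the fourth line, the two smaller drums still in the rack, and the block plane unmoved.

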